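# Lock the filter cartridge of the lab unit and shut its cover

### The arm

A 6-joint arm with a two-finger parallel gripper is mounted at the origin on the work surface. World frame = base frame: x ahead of the robot, y to its left, z up, the work surface at z = 0. Lengths are in mm, angles in rad, forces in N, time in s.
With the tool pointing down it reaches from about 275 to 1000 mm from the base axis. Payload 8.4 kg.
Tool frame: the origin (TCP) lies midway between the tips of the shut fingers; the grasp point (between the pads) lies 19 mm behind it; z points along the fingers, y is the direction in which the jaws open and shut (so a half turn about z gives the same grasp; the last joint's range is limited). The gripper opens to 85 mm and grips with 20 to 120 N. Pads are 22 mm wide; open, the fingers measure 114 mm over their backs; the gripper's body (76 mm by 85 mm) begins 54 mm behind the grasp point. The pads swing forward as they close: fully open they stand 13 mm farther back than shut.
Start: joints at [1.238, 0.353, 1.633, -0, 1.155, -0.002], TCP at [202.998, 591.117, 231.281] pointing down, gripper open.
Joint ranges: [-2.63, 2.63], [-0.92, 2.1], [0.06, 2.66], [-1.3, 4.44], [0, 2.69], [-3.02, 3.02]. Speed limits (rad/s): [2.22, 2.22, 2.79, 3.14, 3.14, 3.14].

### API

Orientations are given as [roll, pitch, yaw] about the fixed x, y, z axes, in that order (R = Rz(yaw) Ry(pitch) Rx(roll)).
In Python, from rig import r gives the robot as it stands.
- The arm moves only by the tool play_rows, never from a script. Its argument "moves" is a list of rows, each a list of 3 entries, a list of its own where there are three numbers: the turn, a rotation vector about the tool's x, y, z in degrees, then the shift along the tool's x, y, z in mm, then the opening, from 0 (shut) to 1 (fully open). A call has 1 to 20 rows; each row is the pose to reach, as a shift and turn from the pose measured when the call began, along the tool's axes at that moment; what a row does not reach only later rows make up. A row lasts 1/10 s, in which the tool goes at most 50 mm and 8.59 degrees, less where a joint would pass 70% of its speed; a pose out of reach is approached as far as the arm can. A call with a gripper value outside its range is refused whole. The fingers move at their own pace and stop on an object; "newtons" is the grip in N (left out, the last holds). Time passes only in rows, so rows that repeat a pose let the fingers close. It gives the time, the measured TCP pose, the force and the opening at its end, in the units of the state.
- r.sense(): the state, without advancing time (a new reading comes with each control period).
- r.grab_frame(name): name is "scene" or "top" or "wrist"; returns a dict with "color" (384x512x3 uint8, red, green, blue), "K" (3x3 intrinsics, pixels), "rvec" (rotation vector, rad) and "tvec" (3), from world to camera coordinates, as OpenCV has them; the wrist camera has in their place "T_tool_cam" (4x4, takes a point from camera to tool coordinates, whose origin is the TCP and whose axes are the flange's). Camera axes: x right, y down, z forward; pixel columns grow to the right and rows downward; lengths in mm; the calibration is good to about 2 mm. A picture is of the moment at which its call begins: read the wrist's pose just before it. There is no depth.
- r.sign_off(): hands the job in, once; it reports no verdict.
Trained networks look in a picture, given as the dict that the camera call returned (one of the last four; its "shot" number tells which), for a name from the list of things; names that differ only in an ending like _2 or _b are one class to them, and where a whole thing is asked for, a point or a joint stands for the part that bears it (a point fixed in the world has none). Each returns a list of dicts, best first, with "conf" (0 to 1); they miss things now and then, are a little off and sometimes report something else, mostly with a low value. They report only what shows in the picture. A call takes as long as a camera call. They do not tell look-alikes from the thing itself.
- r.silhouettes(picture, name): "mask" (384x512 bool, what is visible of it) and "location" ([column, row] in pixels, amid what is visible of it).
The state is a dict: "clock": time; "qpos": joint angles; "qvel": joint speeds; "joint_efforts": joint torques, N m; "eef_pos": TCP position; "tcp_rot": TCP orientation; "contact_force": force on the tool from outside, world axes, zero at the start; "wrist_torque": the same for the moment, N m; "opening": opening from 0.0 (shut) to 1.0 (fully open).
Only numpy, scipy, OpenCV 4.12 (cv2) and the standard library are available. Lean on these libraries where they do the work, as an engineer would, in place of code of your own. Each camera call takes 0.05 s, during which the arm holds its last target.

### The job

The exhaust-filter cartridge stands loose in its white filter unit: push it down against its spring, turn it a quarter turn clockwise (seen from above) to its stop, and let it spring up into its locked seat, never wrenching it by force. Then slide the blue cover fully shut over it, and do not shift the other things on the bench.

Things in the scene. Friction and masses are not known exactly. Their poses are not given: they have to be found in the camera images.
- unit: Fixed white filter unit, 150 mm (its x) by 290 mm (its y, from -75 to +215 mm), 44 mm high. Origin: on the bench under the axis of the round well; z up, y along the cover's travel (it opens towards +y). A black bumper, its top 62 mm above the bench, crosses the unit at y = -67 mm.
- well_top (a point): Centre of the well's mouth, 50 mm above the bench: a grey bayonet collar 104 mm across. Pushed in 13 mm or more (15 to 17 is good), the cartridge turns 84 degrees clockwise from above to a hard stop, the wing then along the unit's y; it cannot turn the other way or when not pushed in. Let go within 8 degrees of the stop, it springs up into its seat.
- spring (a joint): Travel (m) of the sprung plate under the cartridge: 0 = up (cartridge loose), 0.008 = cartridge locked in its seat, 0.019 = hard bottom. It pushes up with 8 N at 0 and 0.5 N more per mm (17.5 N at the bottom).
- cartridge: Filter cartridge, 0.2 to 0.35 kg, standing loose in the well: white plug 59 mm across with two bayonet lugs, a blue flange 84 mm across (its top 37 mm above the origin) and on it an upright orange wing. Origin: centre of the plug's underside, z up, x along the wing; 41 mm above the bench when loose, 33 mm when locked. Loose, its x lies about 6 degrees clockwise of the unit's x.
- wing_top (a point): Centre of the top of the wing grip, 69 mm above the cartridge's origin. The wing is 70 mm long (cartridge's x), 18 mm thick (its y) and 32 mm high, orange with a white line along its top. The fingertips may press on the flange on either side of it.
- cover (a joint): Travel of the sliding cover in m: 0 = fully shut over the cartridge; 0.15 = fully open towards the unit's +y. It stays where it is left; sliding takes about 2 to 4 N. It clears only a locked cartridge: its front edge hits the wing of a loose one.
- cover_rib (a point): Centre of the top of the white rib on the cover, 138 mm above the bench; above the well's axis when shut. The rib is 60 mm long (unit's x), 14 mm thick (unit's y) and 28 mm high; it stands on the flat top, 110 mm above the bench, of the clear blue cover, a hood 106 mm (x) by 112 mm (y), open at its -y end.
- microplate: Bystander: white well plate, 86 x 128 x 15 mm, origin at the centre of its underside.
- tube_rack: Bystander: blue tube rack, 70 x 160 x 71 mm with tubes, origin at the centre of its underside.
- tip_box: Bystander: orange box with clear lid, 85 x 125 x 70 mm, origin at the centre of its underside.
- reagent_a: Bystander: white bottle with blue cap, 64 mm across, 130 mm high, origin at the centre of its underside.
- reagent_b: Bystander: amber bottle with white cap, 64 mm across, 130 mm high, origin at the centre of its underside.
- pipette: Bystander: grey hand pipette lying along its x, 220 mm long, origin on the bench under its middle.
- sample_tray: Bystander: clear open tray with a carton in it, 130 x 200 x 70 mm, origin at the centre of its underside.
Things that resemble listed ones, but are neither listed nor needed, are in the scene too. Leave any turquoise or yellow look-alike of the cartridge alone.

How it is judged (in metres and radians):
On the way, in this order (a step that is already met when the one before it is completed fails the run):
1. the cartridge is pushed in by at least 11 mm (z of cartridge in the frame of unit below 0.03 m), for 0.1 s.
2. the cartridge is turned to its stop and has sprung up into its seat, with the cover still open (angle between the x axis of cartridge and the y axis of unit, either way round below 0.2 rad and z of cartridge in the frame of unit between 0.03 and 0.0365 m and horizontal distance between cartridge and unit below 0.006 m and angle between cartridge's own z axis and vertical below 0.09 rad and value of joint cover above 0.05 m), for 0.2 s.
At the end, for the whole second after the job is handed in: The cartridge is locked: its wing along the unit's y within 0.20 rad, its origin 30 to 36.5 mm above the bench and within 6 mm of the well's axis, tilted less than 0.09 rad, at rest; the cover is within 5 mm of fully shut (angle between the x axis of cartridge and the y axis of unit, either way round below 0.2 rad and z of cartridge in the frame of unit between 0.03 and 0.0365 m and horizontal distance between cartridge and unit below 0.006 m and angle between cartridge's own z axis and vertical below 0.09 rad and value of joint cover below 0.005 m and linear speed of cartridge below 0.02 m/s); the robot touches nothing.
It fails at once if the cartridge is forced against its collar with over 250 N (wrenched with about 9 N m) (contact force between cartridge and unit above 250 N).
It fails at once if a bystander (well plate, tube rack, tip box, bottle, pipette or tray) is shifted by more than 30 mm (distance of any of microplate, tube_rack, tip_box, reagent_a, reagent_b, pipette, sample_tray from where it was at the start of the episode above 0.03 m).
It also fails if it takes over 48 s, if anything falls off the work surface, if the arm or the gripper's body presses on something with over 40 N, if the wrist force passes 120 N, or if a joint passes its speed limit or range.

## Working session

There is one attempt and no reset: what is moved stays moved. The work goes in short steps, Python scripts to look and compute and a tool call to move; the robot and the scene stay as the last step left them, time stands still between calls to the robot, and variables do not carry over. Pictures are saved under pics/ and viewed, and the job is handed in when it is done.

Besides the shell and the picture viewer there is one more tool, called after "Emit:" as a command line: name --argument value ..., lists and objects as JSON in quotes. play_rows: Moves the arm, as the interface text tells. Its arguments: {"type":"object","properties":{"moves":{"type":"array"},"newtons":{"type":"number"}},"required":["moves"]}

```bash
ls; mkdir -p pics; python3 - <<'E'
from rig import r
import cv2
s=r.sense(); print(s)
for n in ["scene","top","wrist"]:
    p=r.grab_frame(n); cv2.imwrite(f"pics/{n}0.png",p["color"][:,:,::-1])
    print(n,p["K"].tolist(),p.get("rvec"),p.get("tvec"),p.get("T_tool_cam"),p["shot"])
    for k in ["cartridge","unit","cover","wing_top","cover_rib"]:
        try: print(k,[(round(d["conf"],2),d["location"],int(d["mask"].sum())) for d in r.silhouettes(p,k)])
        except Exception as e: print(k,e)
print(r.sense()["clock"])
E
```

```text
pics
{'clock': 0.0, 'qpos': array([ 1.23761814e+00,  3.53648419e-01,  1.63413149e+00, -5.44425780e-05,
        1.15526560e+00, -2.41017017e-03]), 'qvel': array([ 0.00206958, -0.00064422, -0.00044939,  0.00048134,  0.00079942,
       -0.00032135]), 'joint_efforts': array([ 1.18035641e-03, -6.05254340e+01, -3.42077994e+01,  2.35677890e-04,
        9.04762361e-03,  7.64997367e-06]), 'eef_pos': array([202.84050477, 590.64332448, 230.56267503]), 'tcp_rot': array([-3.14013968e+00,  4.62758750e-05,  2.81084668e+00]), 'contact_force': array([ 0.0473384 , -0.31507454, -0.85839107]), 'wrist_torque': array([ 0.04738231, -0.05559137,  0.02496998]), 'opening': 0.9964963868271329}
scene [[351.37285111983584, 0.0, 254.82787221505822], [0.0, 351.37285111983584, 195.50137441756823], [0.0, 0.0, 1.0]] [ 1.45125019  1.93872222 -0.95926233] [ 161.37533765 -199.78679712 1633.88955967] None 1
cartridge [(0.92, [159.9, 233.0], 453), (0.62, [212.5, 212.4], 478), (0.56, [176.0, 205.4], 394), (0.56, [381.0, 257.6], 753)]
unit [(0.92, [246.6, 225.8], 3204)]
cover [(0.91, [256.5, 217.2], 1446), (0.57, [245.1, 22
[... 501 characters left out ...]
5.7], 2898)]
cover [(0.84, [249.3, 185.9], 1171)]
wing_top [(0.93, [333.0, 194.8], 402), (0.7, [328.9, 149.9], 374), (0.57, [302.3, 226.2], 845), (0.56, [292.5, 185.8], 404)]
cover_rib [(0.92, [254.1, 186.1], 1175), (0.6, [266.9, 185.7], 3045)]
wrist [[316.2824700954123, 0.0, 251.53752892944922], [0.0, 316.2824700954123, 190.29358362211644], [0.0, 0.0, 1.0]] None None [[-8.42832353e-04 -9.55680071e-01 -2.94405997e-01  7.49770554e+01]
 [ 9.99999136e-01 -5.08608070e-04 -1.21181305e-03  1.79595660e-01]
 [ 1.00836831e-03 -2.94406764e-01  9.55679674e-01 -1.42668515e+02]
 [ 0.00000000e+00  0.00000000e+00  0.00000000e+00  1.00000000e+00]] 3
cartridge []
unit []
cover []
wing_top []
cover_rib []
0.9
```

View pics/scene0.png

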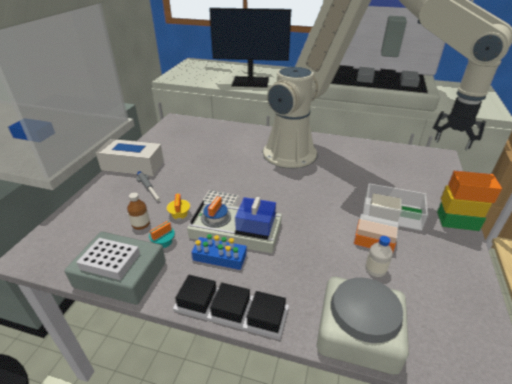

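View pics/top0.png

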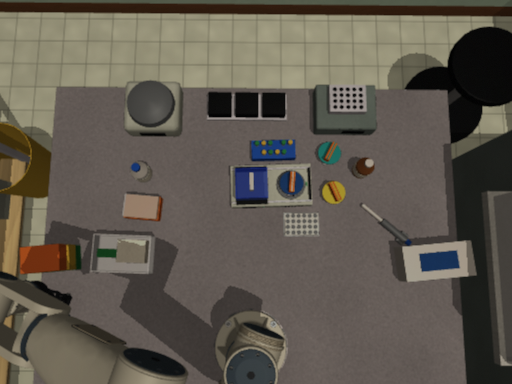

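```bash
python3 - <<'E'
import cv2
a=cv2.imread("pics/top0.png")[130:250,200:360]; cv2.imwrite("pics/topz.png",cv2.resize(a,None,fx=5,fy=5,interpolation=cv2.INTER_CUBIC))
E
```

```text
(no output)
```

View pics/topz.png

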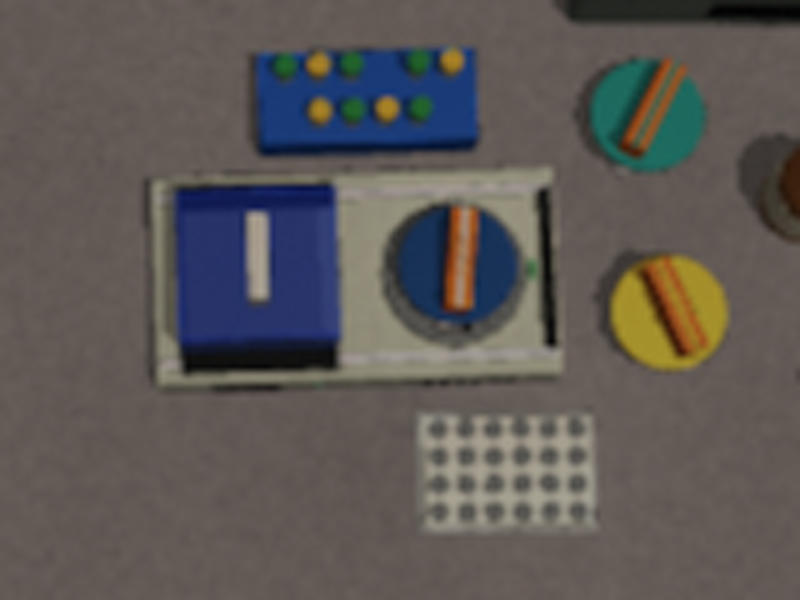

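```bash
cat > h.py <<'E'
import numpy as np, cv2
from scipy.spatial.transform import Rotation as Ro
def ray_ext(p):
    R=cv2.Rodrigues(np.array(p["rvec"],float))[0]; t=np.array(p["tvec"],float).ravel(); return R,t
def back(K,R,t,uv,z):
    uv=np.atleast_2d(np.array(uv,float)); d=np.c_[(uv-[K[0][2],K[1][2]])/[K[0][0],K[1][1]],np.ones(len(uv))]@R  # R^T d
    c=-R.T@t; return c+d*((z-c[2])/d[:,2])[:,None]
def wrist_ext(p,s):
    T=np.eye(4); T[:3,:3]=Ro.from_euler('xyz',s["tcp_rot"]).as_matrix(); T[:3,3]=s["eef_pos"]
    C=np.linalg.inv(T@np.array(p["T_tool_cam"])); return C[:3,:3],C[:3,3]
def proj(K,R,t,X): 
    c=np.atleast_2d(X)@R.T+t; c=c@np.array(K).T; return c[:,:2]/c[:,2:]
E
python3 - <<'E'
from rig import r
from h import *
p=r.grab_frame("top"); K=p["K"];R,t=ray_ext(p)
f=lambda uv:(np.array(uv,float)+.5)/5-.5+[200,130]
c=back(K,R,t,f([(150,180),(553,168),(563,373),(155,385)]),44); print(c.round(1))
cen=c.mean(0)
print("len",np.linalg.norm(c[0]-c[1]),np.linalg.norm(c[1]-c[2]))
uy=(c[0]-c[1]+c[3]-c[2]);uy/=np.linalg.norm(uy); print("unit y ang",np.degrees(np.arctan2(uy[1],uy[0])), "origin",cen-70*uy)
print("flange c",back(K,R,t,f([(459,262)]),78))
w=back(K,R,t,f([(465,206),(458,308)]),110);print("wing",w,w.mean(0),np.degrees(np.arctan2(*(w[0]-w[1])[1::-1])))
w=back(K,R,t,f([(258,210),(258,301)]),138);print("rib",w,w.mean(0))
print(r.sense()["clock"])
E
```

```text
[[ 635.    78.9   44. ]
 [ 645.8 -213.1   44. ]
 [ 496.1 -217.9   44. ]
 [ 485.8   73.4   44. ]]
len 292.20373733219645 149.77092206037807
unit y ang 92.06931702673057 origin [ 568.20529641 -139.60139706   44.        ]
flange c [[ 570.15211973 -140.97266569   78.        ]]
wing [[ 603.85765318 -142.37523995  110.        ]
 [ 532.39837009 -136.9100737   110.        ]] [ 568.12801164 -139.64265683  110.        ] -4.373435734853511
rib [[5.94501142e+02 9.31184410e-01 1.38000000e+02]
 [5.32009252e+02 5.91387200e-01 1.38000000e+02]] [563.25519736   0.76128581 138.        ]
0.95
```

Emit:
play_rows --moves '[[[0, 0, -15], [-583, -572, 30], 1], [[0, 0, -15], [-583, -572, 30], 1], [[0, 0, -15], [-583, -572, 30], 1], [[0, 0, -15], [-583, -572, 30], 1], [[0, 0, -15], [-583, -572, 30], 1], [[0, 0, -15], [-583, -572, 30], 1], [[0, 0, -15], [-583, -572, 30], 1], [[0, 0, -15], [-583, -572, 30], 1], [[0, 0, -15], [-583, -572, 30], 1], [[0, 0, -15], [-583, -572, 30], 1], [[0, 0, -15], [-583, -572, 30], 1], [[0, 0, -15], [-583, -572, 30], 1], [[0, 0, -15], [-583, -572, 30], 1], [[0, 0, -15], [-583, -572, 30], 1], [[0, 0, -15], [-583, -572, 30], 1], [[0, 0, -15], [-583, -572, 30], 1], [[0, 0, -15], [-583, -572, 30], 1], [[0, 0, -15], [-583, -572, 30], 1], [[0, 0, -15], [-583, -572, 30], 1], [[0, 0, -15], [-583, -572, 30], 1]]'

```text
clock: 2.95
eef_pos: [567.9, -137.8, 201.3]
tcp_rot: [3.141, -0.001, 3.074]
contact_force: [1.1, 0.2, -0.0]
opening: 1.004
```

```bash
python3 - <<'E'
from rig import r
from h import *
s=r.sense(); p=r.grab_frame("wrist"); cv2.imwrite("pics/w1.png",cv2.resize(p["color"][:,:,::-1],None,fx=1.5,fy=1.5,interpolation=cv2.INTER_CUBIC))
print(s["clock"],s["eef_pos"],s["tcp_rot"],s["qpos"],s["contact_force"])
K=p["K"];R,t=wrist_ext(p,s)
y=np.radians(-4)
u=np.array([np.cos(y),np.sin(y),0])*35
print(proj(K,R,t,[np.array([568.2,-139.6,110])+k*u for k in(-1,0,1)])*1.5+.25)
import pickle;pickle.dump((K,R,t),open("w1.pkl","wb"))
E
```

```text
2.95 [ 567.90727936 -137.79500075  201.27989547] [ 3.14115022e+00 -7.01256947e-04  3.07367335e+00] [-2.40787995e-01  3.21324589e-01  1.75125986e+00  3.59392556e-04
  1.06977514e+00 -1.74383761e+00] [ 1.07990185  0.22160569 -0.04459443]
[[374.29707471 224.86170595]
 [374.36235158 291.98684344]
 [374.42239064 353.72586689]]
```

View pics/w1.png

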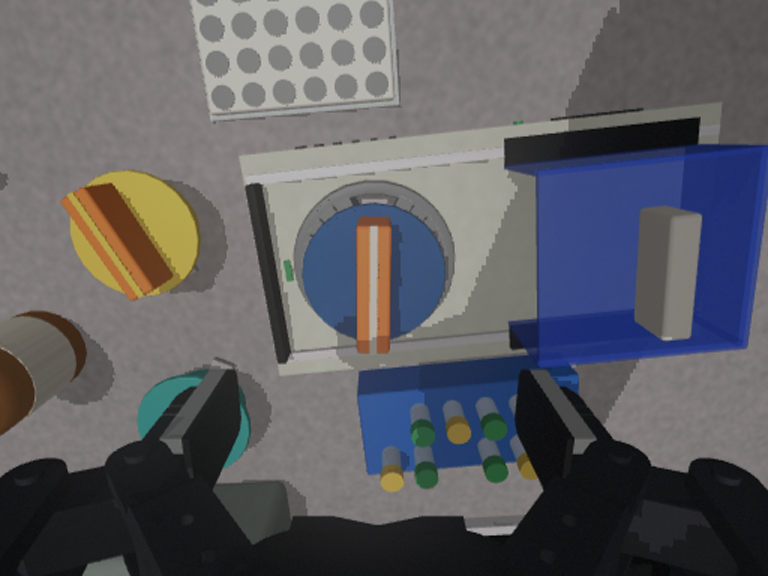

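Emit:
play_rows --moves '[[[0, 0, 0], [-0.4, -1.8, 40], 0.7], [[0, 0, 0], [-0.4, -1.8, 80], 0.6], [[0, 0, 0], [-0.4, -1.8, 105], 0.6], [[0, 0, 0], [-0.4, -1.8, 121], 0.5], [[0, 0, 0], [-0.4, -1.8, 121], 0.5], [[0, 0, 0], [-0.4, -1.8, 121], 0], [[0, 0, 0], [-0.4, -1.8, 121], 0], [[0, 0, 0], [-0.4, -1.8, 121], 0], [[0, 0, 0], [-0.4, -1.8, 121], 0], [[0, 0, 0], [-0.4, -1.8, 121], 0], [[0, 0, 0], [-0.4, -1.8, 121], 0]]' --newtons 50

```text
clock: 4.1
eef_pos: [569.1, -139.5, 81.2]
tcp_rot: [3.141, 0.001, 3.074]
contact_force: [1.4, 2.5, 4.2]
opening: 0.203
```

```bash
python3 - <<'E'
from rig import r
from h import *
s=r.sense(); p=r.grab_frame("wrist"); cv2.imwrite("pics/w2.png",cv2.resize(p["color"][:,:,::-1],None,fx=1.5,fy=1.5,interpolation=cv2.INTER_CUBIC))
print(s["clock"],s["eef_pos"],s["tcp_rot"],s["qpos"],s["contact_force"],s["wrist_torque"],s["opening"])
E
```

```text
4.1 [ 569.0832909  -139.46917702   81.16370634] [3.14113482e+00 1.46251591e-03 3.07378937e+00] [-2.43312922e-01  4.73418920e-01  1.83508644e+00  9.55450426e-04
  8.31727417e-01 -1.74694941e+00] [1.42661367 2.53363174 4.22662696] [ 0.73748192 -0.3145749   0.08517413] 0.20277758101022506
```

View pics/w2.png

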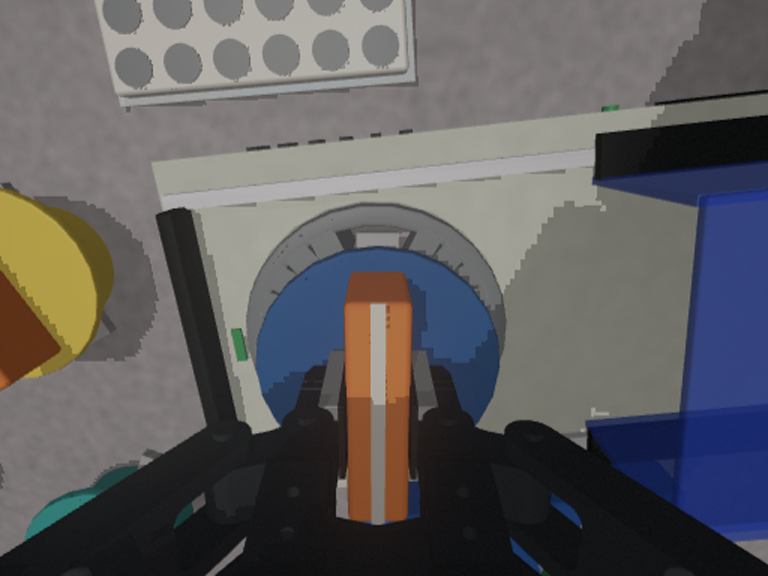

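Emit:
play_rows --moves '[[[0, 0, 0], [0.5, 0, 4], 0], [[0, 0, 0], [0.5, 0, 8], 0], [[0, 0, 0], [0.5, 0, 12], 0], [[0, 0, 0], [0.5, 0, 16], 0], [[0, 0, 0], [0.5, 0, 16.5], 0], [[0, 0, 0], [0.5, 0, 16.5], 0], [[0, 0, 0], [0.5, 0, 16.5], 0]]' --newtons 80

```text
clock: 4.85
eef_pos: [569.1, -139.5, 65.5]
tcp_rot: [3.141, 0.002, 3.074]
contact_force: [-0.5, 3.2, 12.1]
opening: 0.196
```

```bash
python3 - <<'E'
from rig import r
from h import *
s=r.sense(); p=r.grab_frame("wrist"); cv2.imwrite("pics/w3.png",cv2.resize(p["color"][:,:,::-1],None,fx=1.5,fy=1.5,interpolation=cv2.INTER_CUBIC))
print(s["clock"],s["eef_pos"],s["tcp_rot"],s["contact_force"],s["wrist_torque"],s["opening"])
E
```

```text
4.85 [ 569.14895113 -139.49320512   65.45393544] [3.14116758e+00 2.46035230e-03 3.07368326e+00] [-0.45256577  3.15156995 12.0581999 ] [0.77172376 0.21754297 0.04739247] 0.19560786773418193
```

View pics/w3.png

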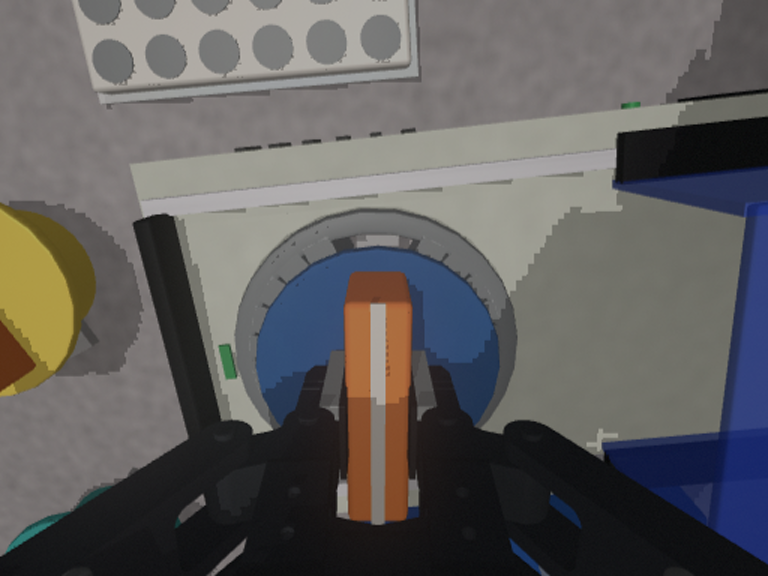

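Emit:
play_rows --moves '[[[0, 0, 5], [0.5, 0, 0.8], 0], [[0, 0, 10], [0.5, 0, 0.8], 0], [[0, 0, 15], [0.5, 0, 0.8], 0], [[0, 0, 20], [0.5, 0, 0.8], 0], [[0, 0, 25], [0.5, 0, 0.8], 0], [[0, 0, 30], [0.5, 0, 0.8], 0], [[0, 0, 30], [0.5, 0, 0.8], 0]]'

```text
clock: 5.6
eef_pos: [569.7, -140.1, 65.8]
tcp_rot: [3.14, 0.004, 2.547]
contact_force: [0.1, 0.2, 11.5]
opening: 0.199
```

```bash
python3 - <<'E'
from rig import r
from h import *
s=r.sense(); p=r.grab_frame("wrist"); cv2.imwrite("pics/w4.png",cv2.resize(p["color"][:,:,::-1],None,fx=1.5,fy=1.5,interpolation=cv2.INTER_CUBIC))
print(s["clock"],s["eef_pos"],s["tcp_rot"],s["contact_force"],s["wrist_torque"],s["opening"])
E
```

```text
5.6 [ 569.65518421 -140.1470467    65.82808602] [3.1397699  0.00430045 2.54724284] [ 0.0663056   0.18128699 11.45264191] [ 0.03082686  0.08580607 -0.19910499] 0.1987312810748803
```

View pics/w4.png

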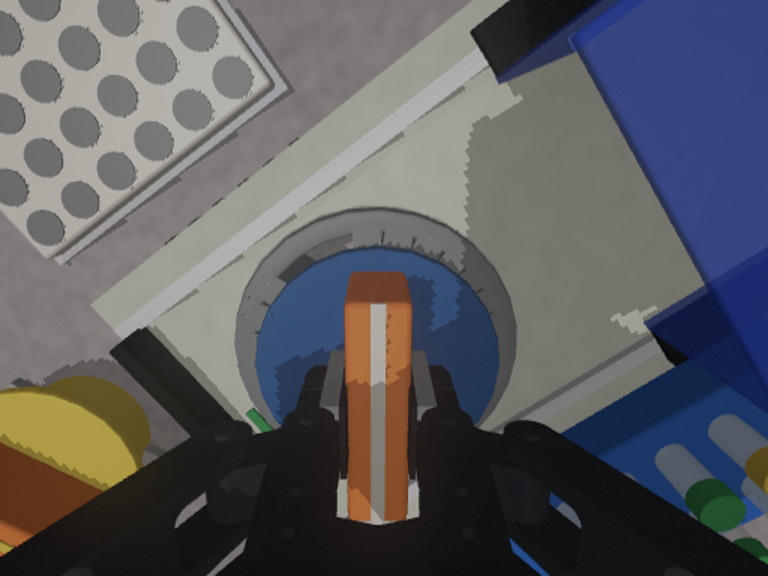

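Emit:
play_rows --moves '[[[0, 0, 6], [0, 0, 0.8], 0], [[0, 0, 12], [0, 0, 0.8], 0], [[0, 0, 18], [0, 0, 0.8], 0], [[0, 0, 24], [0, 0, 0.8], 0], [[0, 0, 30], [0, 0, 0.8], 0], [[0, 0, 36], [0, 0, 0.8], 0], [[0, 0, 42], [0, 0, 0.8], 0], [[0, 0, 47], [0, 0, 0.8], 0], [[0, 0, 50], [0, 0, 0.8], 0], [[0, 0, 52], [0, 0, 0.8], 0], [[0, 0, 52], [0, 0, 0.8], 0]]'

```text
clock: 6.75
eef_pos: [570.2, -140.9, 66.1]
tcp_rot: [3.136, 0.002, 1.641]
contact_force: [-3.0, -0.8, 13.9]
opening: 0.196
```

```bash
python3 - <<'E'
from rig import r
from h import *
s=r.sense(); p=r.grab_frame("wrist"); cv2.imwrite("pics/w5.png",cv2.resize(p["color"][:,:,::-1],None,fx=1.5,fy=1.5,interpolation=cv2.INTER_CUBIC))
print(s["clock"],s["eef_pos"],s["tcp_rot"],np.degrees(s["tcp_rot"][2]),s["contact_force"],s["wrist_torque"],s["opening"])
E
```

```text
6.75 [ 570.23606606 -140.85184972   66.10945057] [3.13596878e+00 2.48406196e-03 1.64132382e+00] 94.04092776865599 [-3.01154874 -0.83205504 13.91833842] [-0.03844646  0.39863697  0.20802598] 0.19620855352448224
```

View pics/w5.png

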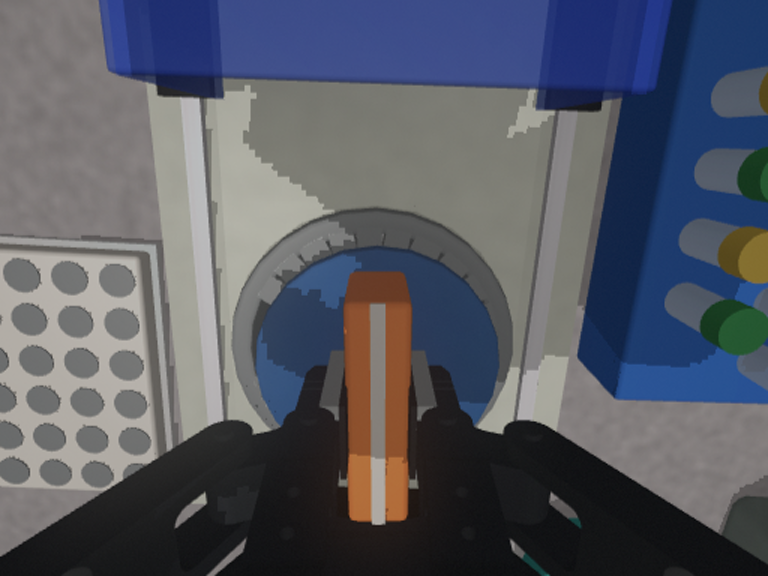

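Emit:
play_rows --moves '[[[0, 0, 1], [0, 0, 0.5], 0], [[0, 0, 1.8], [0, 0, 0.5], 0], [[0, 0, 1.8], [0, 0, 0.5], 0], [[0, 0, 1.8], [0, 0, -2], 0], [[0, 0, 1.8], [0, 0, -4.5], 0], [[0, 0, 1.8], [0, 0, -6.5], 0], [[0, 0, 1.8], [0, 0, -6.5], 0]]'

```text
clock: 7.5
eef_pos: [569.6, -141.0, 72.9]
tcp_rot: [3.137, 0.002, 1.611]
contact_force: [-3.8, 1.2, 10.1]
opening: 0.199
```

```bash
python3 - <<'E'
from rig import r
from h import *
s=r.sense()
print(s["clock"],s["eef_pos"],s["tcp_rot"],np.degrees(s["tcp_rot"][2]),s["contact_force"],s["wrist_torque"],s["opening"])
E
```

```text
7.5 [ 569.55430251 -140.97134259   72.94608161] [3.13723588e+00 2.48610938e-03 1.61141767e+00] 92.32743129230987 [-3.83602009  1.20212202 10.065815  ] [0.36974717 0.60676527 0.28796304] 0.1985559101973844
```

Emit:
play_rows --moves '[[[0, 0, 0], [0, 0, 0], 0.3], [[0, 0, 0], [0, 0, 0], 0.45], [[0, 0, 0], [0, 0, 0], 0.45], [[0, 0, 0], [0, 0, 0], 0.45], [[0, 0, 0], [0, 0, -25], 0.45], [[0, 0, 0], [0, 0, -60], 0.45], [[0, 0, 0], [0, 0, -100], 0.45], [[0, 0, 0], [0, 0, -120], 0.45], [[0, 0, 0], [0, 0, -120], 0.45]]'

```text
clock: 8.4
eef_pos: [571.0, -141.3, 196.3]
tcp_rot: [3.132, 0.004, 1.611]
contact_force: [-0.1, -0.3, -0.6]
opening: 0.45
```

```bash
python3 - <<'E'
from rig import r
from h import *
s=r.sense(); p=r.grab_frame("wrist"); cv2.imwrite("pics/w6.png",cv2.resize(p["color"][:,:,::-1],None,fx=1.5,fy=1.5,interpolation=cv2.INTER_CUBIC))
print(s["clock"],s["eef_pos"],s["tcp_rot"],np.degrees(s["tcp_rot"][2]),s["contact_force"],s["opening"],s["qpos"])
K=p["K"];R,t=wrist_ext(p,s)
y=np.radians(92.07);u=np.array([np.cos(y),np.sin(y),0]);v=np.array([-u[1],u[0],0])
o=np.array([569,-140.3,0])
for z in (102,110): print(z,proj(K,R,t,[o+[0,0,z]+a*35*u+b*9*v for a in(-1,1) for b in(-1,1)]).round(1).tolist())
q=r.grab_frame("top");cv2.imwrite("pics/t2.png",cv2.resize(q["color"][130:250,200:360,::-1],None,fx=5,fy=5,interpolation=cv2.INTER_CUBIC))
print(back(K,R,t,[((x-.25)/1.5,(yy-.25)/1.5) for x,yy in []] or [(0,0)],138))
E
```

```text
8.4 [ 570.96207385 -141.25159368  196.28823113] [3.13167789 0.00419875 1.61134803] 92.3234413913904 [-0.05204022 -0.27017118 -0.60674871] 0.4495569455391191 [-2.44349034e-01  3.26520659e-01  1.75614860e+00 -1.43405506e-03
  1.04822864e+00 -2.84212450e-01]
102 [[258.8, 231.8], [236.8, 231.8], [259.8, 146.6], [235.8, 146.6]]
110 [[259.1, 236.1], [236.4, 236.1], [260.1, 148.5], [235.4, 148.4]]
[[427.03243242 -22.6967419  138.        ]]
```

View pics/w6.png

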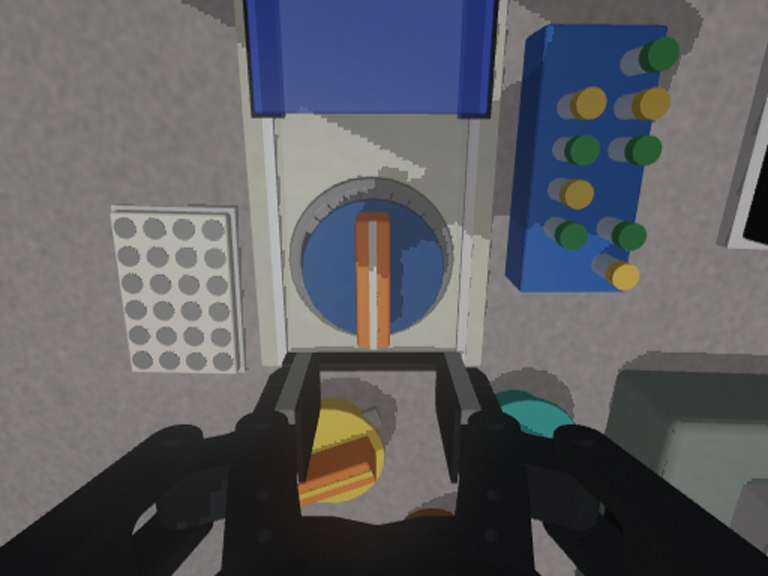

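View pics/t2.png

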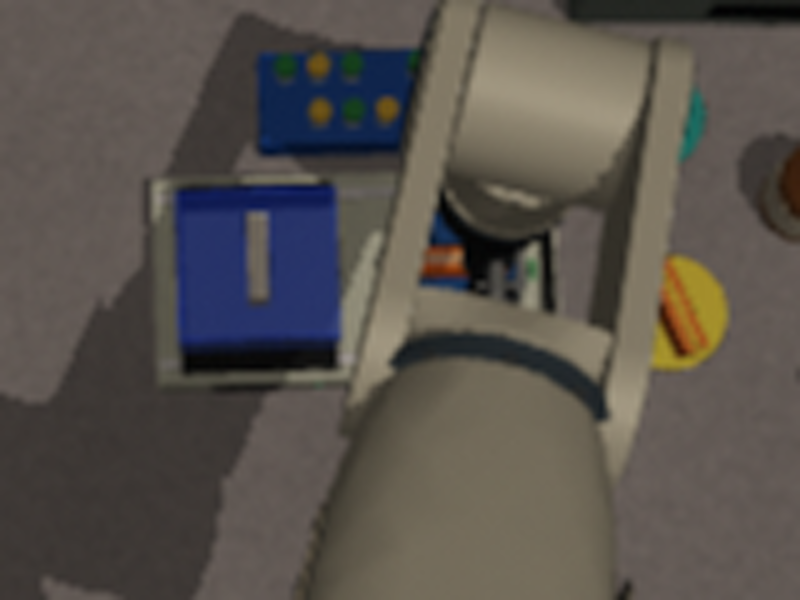

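Emit:
play_rows --moves '[[[0, 0, 0], [45, -1, 0], 0], [[0, 0, 0], [90, -1, 0], 0], [[0, 0, 0], [135, -2, 0], 0], [[0, 0, 0], [180, -2, 0], 0], [[0, 0, 0], [183, -2, 0], 0], [[0, 0, 0], [183, -2, 0], 0], [[0, 0, 0], [183, -2, 30], 0], [[0, 0, 0], [183, -2, 60], 0], [[0, 0, 0], [183, -2, 76], 0], [[0, 0, 0], [183, -2, 76], 0], [[0, 0, 0], [183, -2, 76], 0]]'

```text
clock: 9.6
eef_pos: [559.6, 40.8, 115.9]
tcp_rot: [3.138, 0.003, 1.61]
contact_force: [0.3, -0.1, 1.0]
opening: -0.002
```

```bash
python3 - <<'E'
from rig import r
from h import *
s=r.sense(); p=r.grab_frame("wrist"); cv2.imwrite("pics/w7.png",cv2.resize(p["color"][:,:,::-1],None,fx=1.5,fy=1.5,interpolation=cv2.INTER_CUBIC))
print(s["clock"],s["eef_pos"],s["tcp_rot"],np.degrees(s["tcp_rot"][2]),s["contact_force"],s["opening"])
q=r.grab_frame("scene");cv2.imwrite("pics/s7.png",cv2.resize(q["color"][150:290,150:340,::-1],None,fx=4,fy=4,interpolation=cv2.INTER_CUBIC))
E
```

```text
9.6 [559.5841691   40.79615323 115.88512804] [3.13834543e+00 2.83742526e-03 1.61020037e+00] 92.25768534308088 [ 0.33803667 -0.06269193  1.00917872] -0.002166489148826662
```

View pics/w7.png

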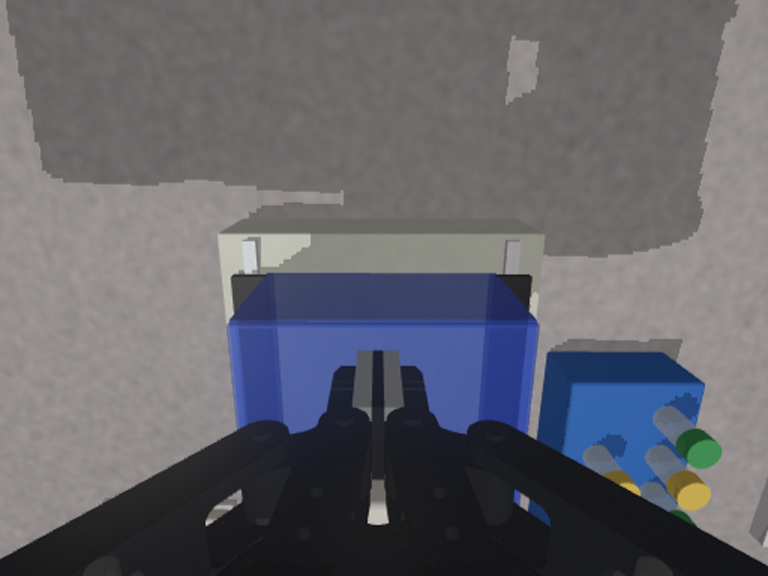

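View pics/s7.png

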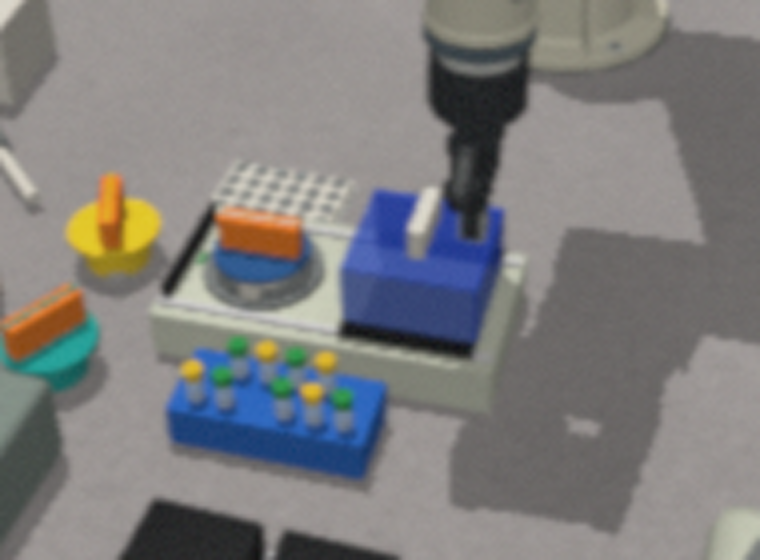

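Emit:
play_rows --moves '[[[0, 0, 0], [-10, 0, -1], 0], [[0, 0, 0], [-18, 0, -1], 0], [[0, 0, 0], [-24, 0, -1], 0], [[0, 0, 0], [-34, 0, -1], 0], [[0, 0, 0], [-44, 0, -1], 0], [[0, 0, 0], [-54, 0, -1], 0], [[0, 0, 0], [-64, 0, -1], 0], [[0, 0, 0], [-74, 0, -1], 0], [[0, 0, 0], [-84, 0, -1], 0], [[0, 0, 0], [-94, 0, -1], 0], [[0, 0, 0], [-104, 0, -1], 0], [[0, 0, 0], [-114, 0, -1], 0], [[0, 0, 0], [-124, 0, -1], 0], [[0, 0, 0], [-134, 0, -1], 0], [[0, 0, 0], [-142, 0, -1], 0], [[0, 0, 0], [-148, 0, -1], 0], [[0, 0, 0], [-152, 0, -1], 0], [[0, 0, 0], [-152, 0, -1], 0]]'

```text
clock: 11.5
eef_pos: [566.2, -111.3, 118.3]
tcp_rot: [3.136, 0.003, 1.61]
contact_force: [0.1, -0.2, -0.5]
opening: -0.003
```

```bash
python3 - <<'E'
from rig import r
from h import *
s=r.sense()
print(s["clock"],s["eef_pos"],s["tcp_rot"],s["contact_force"],s["opening"])
q=r.grab_frame("scene");cv2.imwrite("pics/s8.png",cv2.resize(q["color"][150:290,150:340,::-1],None,fx=4,fy=4,interpolation=cv2.INTER_CUBIC))
E
```

```text
11.5 [ 566.23099509 -111.27077954  118.34856566] [3.13648285e+00 3.08116189e-03 1.61039131e+00] [ 0.06798187 -0.19509116 -0.46715207] -0.002794869655680215
```

View pics/s8.png

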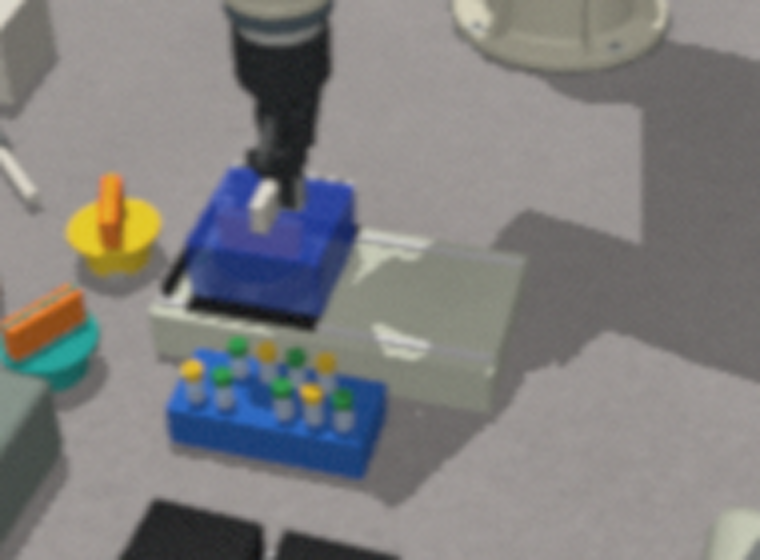

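Emit:
play_rows --moves '[[[0, 0, 0], [-2, 0, 0], 0], [[0, 0, 0], [-4, 0, 0], 0], [[0, 0, 0], [-6, 0, 0], 0], [[0, 0, 0], [-8, 0, 0], 0], [[0, 0, 0], [-9, 0, 0], 0]]'

```text
clock: 12.05
eef_pos: [566.4, -120.1, 118.3]
tcp_rot: [3.137, 0.003, 1.61]
contact_force: [0.0, 2.9, -0.9]
opening: -0.001
```

Emit:
play_rows --moves '[[[0, 0, 0], [-1, 0, 0], 0], [[0, 0, 0], [-2, 0, 0], 0], [[0, 0, 0], [-2.5, 0, 0], 0]]'

```text
clock: 12.35
eef_pos: [566.5, -122.3, 118.3]
tcp_rot: [3.137, 0.002, 1.61]
contact_force: [0.6, 6.1, 0.7]
opening: -0.001
```

Emit:
play_rows --moves '[[[0, 0, 0], [-0.7, 0, 0], 0], [[0, 0, 0], [-1.4, 0, 0], 0]]'

```text
clock: 12.55
eef_pos: [566.5, -122.4, 118.3]
tcp_rot: [3.137, 0.0, 1.61]
contact_force: [-0.4, 12.3, 2.5]
opening: 0.0
```

Emit:
play_rows --moves '[[[0, 0, 0], [-1, 0, 0], 0], [[0, 0, 0], [-2, 0, 0], 0]]'

```text
clock: 12.75
eef_pos: [566.5, -122.4, 118.4]
tcp_rot: [3.137, -0.003, 1.609]
contact_force: [0.7, 17.5, 3.9]
opening: -0.001
```

Emit:
play_rows --moves '[[[0, 0, 0], [8, 0, 0], 0], [[0, 0, 0], [20, 0, 0], 0], [[0, 0, 0], [25, 0, -30], 0], [[0, 0, 0], [25, 0, -75], 0], [[0, 0, 0], [65, 0, -120], 0], [[0, 0, 0], [110, 0, -130], 0], [[0, 0, 0], [160, 0, -130], 0], [[0, 0, 0], [210, 0, -130], 0], [[0, 0, 0], [260, 0, -130], 0], [[0, 0, 0], [300, 0, -130], 0], [[0, 0, 0], [300, 0, -130], 0]]'

```text
clock: 13.85
eef_pos: [554.0, 182.0, 249.4]
tcp_rot: [3.137, -0.004, 1.613]
contact_force: [-0.2, -0.5, -0.1]
opening: 0.001
```

```bash
python3 - <<'E'
from rig import r
from h import *
s=r.sense()
print(s["clock"],s["eef_pos"],s["contact_force"])
q=r.grab_frame("top");cv2.imwrite("pics/t9.png",cv2.resize(q["color"][130:250,200:360,::-1],None,fx=5,fy=5,interpolation=cv2.INTER_CUBIC))
K=q["K"];R,t=ray_ext(q)
print(((proj(K,R,t,[[568.3,-139.7,138]])-[200,130])+.5)*5-.5)
q=r.grab_frame("scene");cv2.imwrite("pics/s9.png",cv2.resize(q["color"][150:290,150:340,::-1],None,fx=4,fy=4,interpolation=cv2.INTER_CUBIC))
E
```

```text
13.85 [553.9984188  182.04411868 249.41264362] [-0.17355761 -0.54367385 -0.06281376]
[[465.57830949 249.2754871 ]]
```

View pics/t9.png

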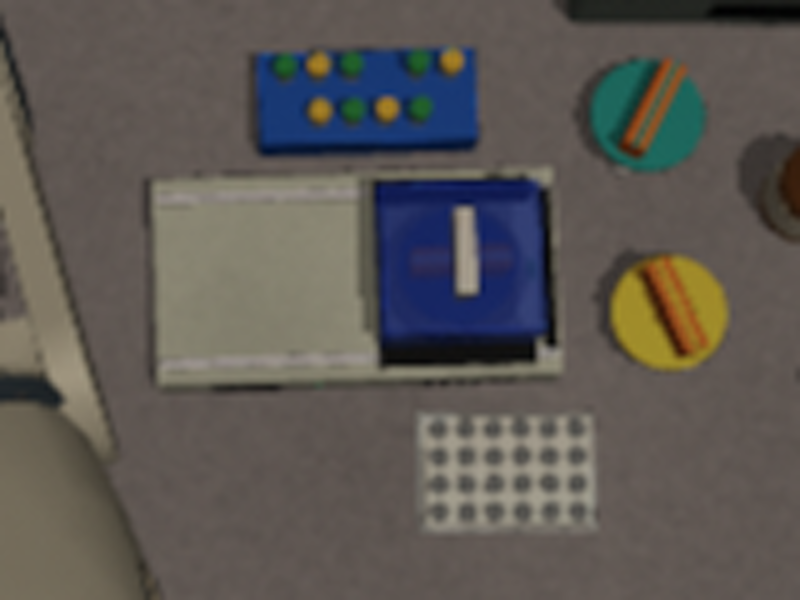

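View pics/s9.png

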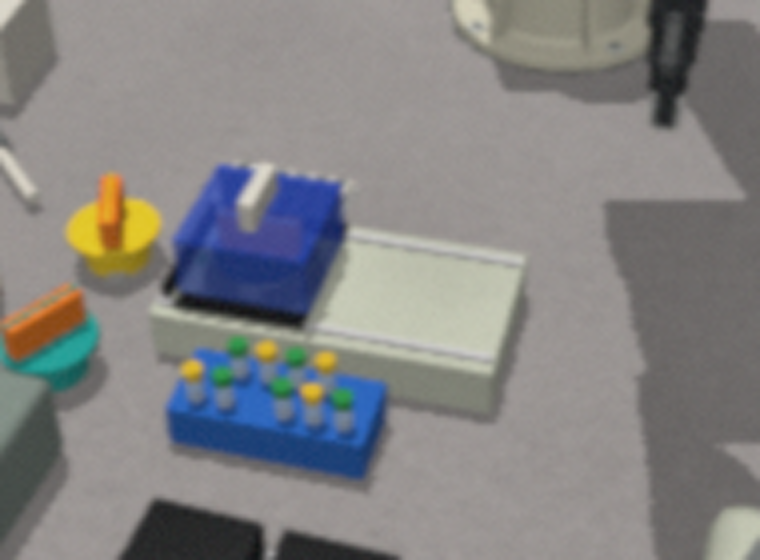

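```bash
python3 -c "
from rig import r
print(r.sign_off())"
```

```text
the job is handed in; nothing more can be done
None
```

I locked the cartridge in its seat, slid the blue cover fully shut and handed the job in at about 14 s of the 48 s allowed. The hand-in gave no verdict.

- **Cartridge:** I gripped the wing, pushed it in about 15.5 mm and turned it about 84° clockwise, then let it rise before letting go. The twisting moment stayed below 0.3 N m throughout. The wrist picture afterwards showed the wing along the unit's y. Its top was about 102 mm above the bench, which is the locked height, against 110 mm when loose.
- **Cover:** I pushed it by its rib until it stopped moving. Over the last steps the force rose from 6 to 17.5 N with no further travel. In the last top picture the rib sits within about 2 pixels of the enlarged view (about 1 mm) of its shut position.
- **Surroundings:** The tube rack, well plate and the turquoise and yellow look-alikes look unmoved in the last pictures. I did not look at the other bystanders again, but the arm stayed clear of them. At hand-in the arm stood clear of everything, with contact force near zero.

No check failed or disagreed.

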